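# Fill a tub with heel blocks from the chute feeder

### The arm

A 7-joint arm with a two-finger parallel gripper is mounted at the origin on the work surface. World frame = base frame: x ahead of the robot, y to its left, z up, the work surface at z = 0. Lengths are in m, angles in rad, forces in N, time in s.
With the tool pointing down it reaches from about 0.425 to 1.025 m from the base axis. Payload 3.6 kg.
Tool frame: the origin (TCP) lies on the front face of the gripper's body, between the roots of the fingers; the fingertips stand 73 mm ahead of it and the grasp point (between the pads) lies 54 mm ahead of it; z points along the fingers, y is the line along which they close (so a half turn about z gives the same grasp; the last joint's range is limited). The gripper opens to 85 mm and grips with 20 to 120 N. Pads are 22 mm wide; open, the fingers measure 114 mm over their backs; the gripper's body (76 mm by 85 mm) begins 54 mm behind the grasp point. The pads swing forward as they close: fully open they stand 13 mm farther back than shut.
Start: joints at [1.056, 0.591, 0.048, 1.609, -0.033, 0.943, -0.034], TCP at [0.297, -0.661, 0.304] pointing down, gripper open.
Joint ranges: [-2.69, 2.69], [-0.47, 2.24], [-1.27, 1.36], [0.19, 2.51], [-1.53, 4.68], [0.08, 2.07], [-3.09, 3.09]. Speed limits (rad/s): [2.57, 2.57, 3.14, 3.14, 3.14, 3.14, 3.14].

### API

Orientations are given as [roll, pitch, yaw] about the fixed x, y, z axes, in that order (R = Rz(yaw) Ry(pitch) Rx(roll)).
In Python, from bench import manip, cams gives the robot as it stands.
- The arm moves only by the shell command python3 -m creep 'ROWS' [OPENING]. ROWS is JSON, one flat list of numbers, 4 for each row, row after row: the shift along the tool's x, y, z in mm, then the turn about the tool's z in degrees. A call has 1 to 20 rows; each row is the pose to reach, as a shift and turn from the pose commanded when the call began, along the tool's axes at that moment; what a row does not reach only later rows make up. A row lasts 1/10 s, in which the tool goes at most 50 mm and 8.59 degrees, less where a joint would pass 70% of its speed; a pose out of reach is approached as far as the arm can. A call with a gripper value outside its range is refused whole. OPENING is the closure, from 0 (fully open) to 1 (shut), set as the call begins (- or left out, the last holds). The fingers move at their own pace and stop on an object; the grip force is fixed at half the most. Time passes only in rows, so rows that repeat a pose let the fingers close. It gives the time, the measured TCP pose, the force, the opening and the grip force at its end, in the units of the state.
- manip.sense(): the state, without advancing time (a new reading comes with each control period).
- cams.get_image(name): name is "scene" or "top" or "wrist"; returns a dict with "image" (384x512x3 uint8, red, green, blue), "depth" (384x512 float32, m along the optical axis (not along the pixel's ray), 0 where there is no reading), "fx", "fy", "cx", "cy" (pixels), "extrinsics" (4x4, takes a point from world to camera coordinates). Camera axes: x right, y up, looking along -z (the intrinsics and any distortion apply to the point x, -y, -z); pixel columns grow to the right and rows downward; lengths in m; the calibration is good to about 2 mm. The wrist camera is an equidistant fisheye: a pixel r from the principal point sees the ray r / f radians off the axis. A picture is of the moment at which its call begins.
- manip.finish_job(): hands the job in; it is judged then, once.
The state is a dict: "clock": time; "joint_pos": joint angles; "joint_vel": joint speeds; "tau": joint torques, N m; "tcp_pos": TCP position; "orientation": TCP orientation; "force": force on the tool from outside, world axes, zero at the start; "moment": the same for the moment, N m; "grip_width": finger opening in m; "grasp_force": force on a finger pad.
Only numpy, scipy, OpenCV 4.12 (cv2) and the standard library are available. Lean on these libraries where they do the work, as an engineer would, in place of code of your own. Each camera call takes 0.05 s, during which the arm holds its last target. There are 200 camera calls.

### The job

Take the blue tub by its upright tab, bring it in level under the lip of the heel-block feeder's chute, and press it down on the yellow sprung plate until the plate is fully down; hold it down there until all three heel blocks have slid into the tub. Then stand the filled tub upright in the middle of the green mat and let go, leaving the yellow shoe last, the hammer and the jar where they are.

Things in the scene. Friction and masses are not known exactly. Their poses are not given: they have to be found in the camera images.
- tub: Blue open rectangular tub, outside 150 mm along its x, 120 along y, 75 high, walls 6 mm, about 200 g. Origin: centre of its underside; z up. A flat upright grip tab with a white top edge, 60 mm wide along y and 14 mm thick along x, rises from the middle of its -x wall, flush with the outside, to 120 mm above the underside (45 above the rim).
- tub_tab (a point): Centre of the top edge of the tub's grip tab: at (-68, 0, 120) mm in the tub's frame.
- feeder: Fixed heel-block feeder, dark green and steel. Origin: on the bench, straight below the yellow plate's centre; +x points level from the plate towards the raised chute. Chute: 28 degree slope from its lip up along +x, 70 mm wide outside, 30 mm side walls, top end at x = 345 mm, 0.34 m high. Base slab 12 mm thick, x = -85 to 335 mm, 150 mm wide.
- chute_lip (a point): Middle of the chute's lower edge, on its floor: (45, 0, 149) mm in the feeder's frame; underside at 145 mm. The tub belongs centred over the plate within 10 mm, its x along the feeder's x (tab away from the chute), the lip 24 mm inside its wall. Its rim on the raised plate is at 115 mm: bring it in along +x below the lip, not straight down.
- plate_top (a point): Centre of the top of the yellow sprung plate, 150 mm along the feeder's x by 120 mm, 40 mm above the bench when up. At feeder x = 100 mm it carries a red upright strip, 36 mm wide, 6 thick, whose end passes through the chute floor as the gate: 14 mm above the floor with the plate up, below it only with the plate almost fully down.
- plate (a joint): How far the sprung plate is pressed down, in m: 0 = up, 0.018 = fully down on its stop. It takes about 9 N to start and 14 N to reach the stop, and rises again when let go.
- heel0_center (a point): Shoe heel block, D-shaped, stacked brown layers with a black underside, 60 mm long x 50 wide x 28 high, about 60 g; this point is its centre. Starts on the chute, queued behind the gate with its length along the slope.
- heel1_center (a point): Shoe heel block, D-shaped, stacked brown layers with a black underside, 60 mm long x 50 wide x 28 high, about 60 g; this point is its centre. Starts on the chute, queued behind the gate with its length along the slope.
- heel2_center (a point): Shoe heel block, D-shaped, stacked brown layers with a black underside, 60 mm long x 50 wide x 28 high, about 60 g; this point is its centre. Starts on the chute, queued behind the gate with its length along the slope.
- mat: Green flat mat fixed on the bench, 220 mm along its x, 200 mm along its y, 3 mm thick; origin at the centre of its underside.
- last: Bystander: yellow shoe last about 230 mm long, 75 wide, 90 high, lying loose on the bench; origin at the centre of its underside.
- hammer: Bystander: hammer lying loose on the bench, its length along its own x axis; origin under its middle.
- jar: Bystander: closed amber jar with a black cap, 70 mm diameter, 100 mm high, standing loose; origin at the centre of its underside.
Mind the look-alikes: they are no part of the job. Leave any purple or turquoise look-alike of the part that bears heel0_center alone. Of the things that look like the tub, take the one that is nearest to the robot's base at the start.

How it is judged:
By the outcome, as a careful person would: the job done as asked, in the order asked, and still so for the second after the job is handed in, with the robot touching nothing.
It also fails if it takes over 58 s, if anything falls off the work surface, if the arm or the gripper's body presses on something with over 40 N, if the wrist force passes 120 N, or if a joint passes its speed limit or range.

## Working session

There is one attempt and no reset: what is moved stays moved. The work goes in short steps, Python scripts to look and compute and a shell command to move; the robot and the scene stay as the last step left them, time stands still between calls to the robot, and variables do not carry over. Pictures are saved under pics/ and viewed, at most 10 in all, crops included, and the job is handed in when it is done.

```bash
mkdir -p pics; ls
cat > h.py <<'E'
import numpy as np, cv2
from bench import manip, cams
def grab(n):
    d=cams.get_image(n); np.savez(f'pics/{n}.npz',**d); return d
def load(n): return dict(np.load(f'pics/{n}.npz'))
def cloud(d):
    "world xyz for each pixel (pinhole cams)"
    v,u=np.mgrid[0:384,0:512]; z=d['depth']
    p=np.stack([(u-d['cx'])/d['fx']*z,-(v-d['cy'])/d['fy']*z,-z],-1)
    E=d['extrinsics']; return (p-E[:3,3])@E[:3,:3]
E
python3 - <<'E'
from h import *
a=grab('scene');b=grab('top')
im=np.hstack([a['image'],b['image']])
cv2.imwrite('pics/s.png',cv2.resize(a['image'][:,:,::-1],(800,600)));cv2.imwrite('pics/t.png',cv2.resize(b['image'][:,:,::-1],(800,600)))
for d in(a,b):
    print(d['extrinsics'].round(3).tolist(),d['fx'],d['cx'],d['cy'],(d['depth']==0).mean())
s=manip.sense();print({k:np.round(v,3).tolist() for k,v in s.items()})
E
```

```text
pics
[[-0.779, 0.627, -0.014, 0.411], [-0.543, -0.663, 0.515, 0.258], [0.314, 0.409, 0.857, -1.794], [0.0, 0.0, 0.0, 1.0]] 403.90541682539197 261.2894061370619 193.5077551031112 0.0037333170572916665
[[0.018, -1.0, 0.005, 0.052], [0.977, 0.019, 0.215, -0.586], [-0.215, 0.001, 0.977, -1.43], [0.0, 0.0, 0.0, 1.0]] 444.6867176579338 258.25407931808553 192.56689962699465 0.004002888997395833
{'clock': 0.1, 'joint_pos': [1.056, 0.592, 0.048, 1.61, -0.033, 0.943, -0.034], 'joint_vel': [-0.001, 0.001, -0.001, -0.004, 0.001, -0.001, -0.001], 'tau': [0.005, -54.999, 1.553, -19.883, 0.01, 0.004, -0.0], 'tcp_pos': [0.297, -0.661, 0.303], 'orientation': [-3.14, 0.0, 0.422], 'force': [0.424, 0.332, -0.179], 'moment': [-0.016, 0.007, 0.029], 'grasp_force': 0.0, 'grip_width': 0.085}
```

View pics/s.png

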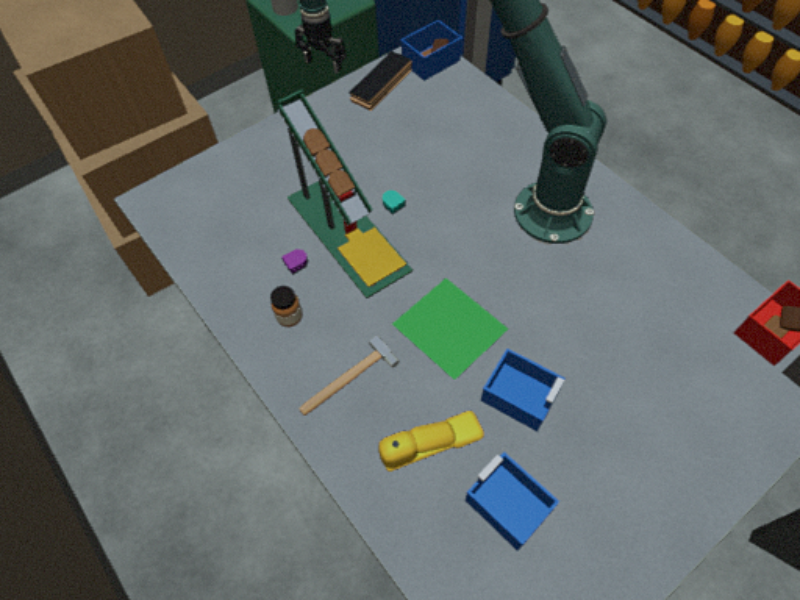

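View pics/t.png

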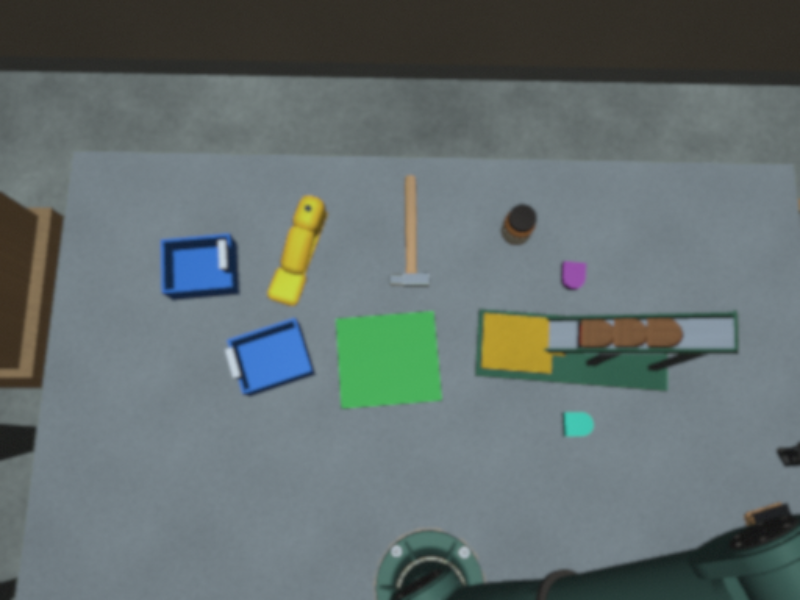

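The scene shows three blue tub-like things. In the top view there is A at (270,357) and B at (200,265), and in the scene view a blue bin off the bench at (430,50). A is the closest to the base at (430,590), so A fits. I'll measure it and confirm with a crop.

```bash
cat > m.py <<'E'
from h import *
def rect(P):
    r=cv2.minAreaRect((P[:,:2]*1000).astype(np.float32)); return np.round(cv2.boxPoints(r)).tolist(), np.round(r[0],1), np.round(r[1],1), round(r[2],1)
for n in('top','scene'):
    d=load(n); W=cloud(d); hsv=cv2.cvtColor(d['image'],cv2.COLOR_RGB2HSV); H,S,V=[hsv[:,:,i].astype(int) for i in range(3)]
    er=lambda m:cv2.morphologyEx(m.astype(np.uint8),cv2.MORPH_OPEN,np.ones((2,2)))>0
    tab=(W[:,:,0]>0.1)&(W[:,:,0]<1.15)&(abs(W[:,:,1])<0.95)&(W[:,:,2]>-.02)
    print('==',n)
    for nm,m in dict(blue=(H>100)&(H<125)&(S>150)&tab,green=(H>50)&(H<75)&(S>150)&(V>90)&tab,plate=(H>17)&(H<30)&(S>180)&tab&(W[:,:,1]<0),white=(S<60)&(V>150)&tab,red=((H<6)|(H>174))&(S>150)&tab&(W[:,:,1]<0.1),brown=(H>5)&(H<17)&(S>80)&tab&(W[:,:,2]>0.12)).items():
        k,l,st,c=cv2.connectedComponentsWithStats(er(m).astype(np.uint8))
        for i in range(1,k):
            if st[i,4]<15: continue
            P=W[l==i]; print(nm,c[i].round(),st[i,4],'z 5/50/95',np.percentile(P[:,2],[5,50,95]).round(3),'mean',P.mean(0).round(3),*rect(P))
            if nm=='blue':
                R=P[abs(P[:,2]-.075)<.008]; 
                if len(R)>10: print('   rim',len(R),*rect(R))
E
python3 m.py
python3 - <<'E'
from h import *
im=load('scene')['image'][200:360,225:400,::-1]
cv2.imwrite('pics/c.png',cv2.resize(im,None,fx=3.6,fy=3.6,interpolation=cv2.INTER_CUBIC))
E
```

```text
== top
blue [126. 172.] 1521 z 5/50/95 [0.001 0.013 0.075] mean [0.656 0.521 0.035] [[265.0, 65.0], [414.0, -31.0], [780.0, 540.0], [630.0, 636.0]] [522.3 302.5] [677.9 177.7] 57.4
   rim 185 [[591.0, 577.0], [607.0, 430.0], [724.0, 443.0], [708.0, 590.0]] [657.4 509.8] [117.6 147.6] 6.4
blue [175. 229.] 1609 z 5/50/95 [0.001 0.008 0.075] mean [0.462 0.343 0.03 ] [[151.0, 200.0], [265.0, 65.0], [576.0, 326.0], [463.0, 461.0]] [363.8 263.1] [406.5 176.3] 40.0
   rim 182 [[381.0, 390.0], [431.0, 252.0], [539.0, 291.0], [489.0, 429.0]] [460.3 340.5] [114.6 146.5] 19.9
plate [331. 220.] 1297 z 5/50/95 [0.034 0.039 0.045] mean [ 0.498 -0.182  0.046] [[265.0, 65.0], [467.0, -296.0], [611.0, -215.0], [409.0, 146.0]] [437.8 -75. ] [165.1 413.2] 29.3
white [143. 163.] 79 z 5/50/95 [0.107 0.119 0.124] mean [0.666 0.442 0.118] [[635.0, 447.0], [637.0, 433.0], [694.0, 440.0], [692.0, 455.0]] [664.5 443.9] [57.4 14.6] 7.7
white [264. 179.] 143 z 5/50/95 [0.017 0.026 0.03 ] mean [0.641 0.044 0.035] [[265.0, 65.0], [660.0, 3.0], [672.0, 84.0], [277.0, 146.0]] [468.6  74.6] [ 81.9 399.8] 81.1
white 
[... 2547 characters left out ...]
299.] 95 z 5/50/95 [0.092 0.12  0.124] mean [0.667 0.448 0.115] [[614.0, 447.0], [616.0, 434.0], [700.0, 443.0], [698.0, 456.0]] [657.  445.1] [84.2 13.1] 6.5
red [222. 126.] 29 z 5/50/95 [0.172 0.182 0.193] mean [ 0.498 -0.281  0.183] [[482.0, -283.0], [515.0, -286.0], [516.0, -278.0], [483.0, -275.0]] [ 498.8 -280.3] [ 7.9 33.1] 85.2
red [224. 146.] 20 z 5/50/95 [0.04  0.052 0.063] mean [ 0.5   -0.281  0.051] [[482.0, -284.0], [513.0, -286.0], [513.0, -279.0], [483.0, -277.0]] [ 497.6 -281.4] [ 7.6 30.7] 86.4
brown [210. 104.] 527 z 5/50/95 [0.208 0.245 0.282] mean [ 0.495 -0.352  0.245] [[455.0, -429.0], [513.0, -435.0], [529.0, -281.0], [471.0, -275.0]] [ 492.  -355.2] [154.9  57.6] 84.0
```

View pics/c.png

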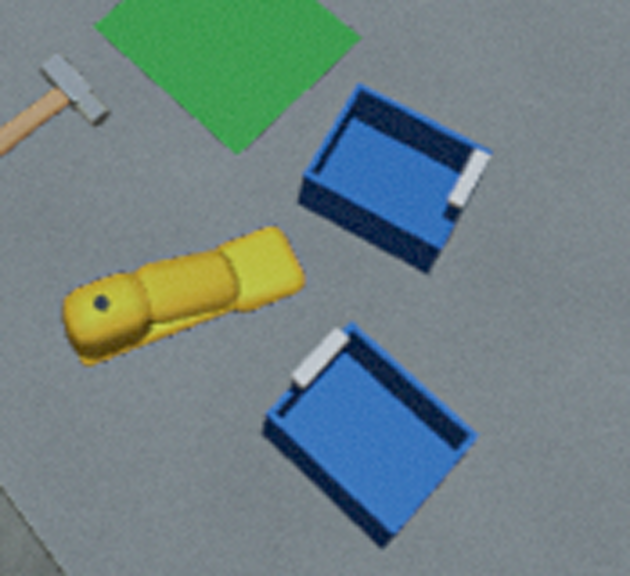

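The crop shows tub A at (395,180) with its white tab at (468,180), and tub B at (370,435). A is nearest the base (0.46,0.34 against 0.66,0.51), so A it is. I'll redo the measurements with invalid depth removed.

```bash
cat > m2.py <<'E'
from h import *
def rect(P):
    r=cv2.minAreaRect((P[:,:2]*1000).astype(np.float32)); b=cv2.boxPoints(r); e=b[1]-b[0]; return 'c',np.round(r[0],1),'size',np.round(r[1],1),'edge01',round(np.degrees(np.arctan2(e[1],e[0])),1)
for n in('top','scene'):
    d=load(n); W=cloud(d); hsv=cv2.cvtColor(d['image'],cv2.COLOR_RGB2HSV); H,S,V=[hsv[:,:,i].astype(int) for i in range(3)]
    X,Y,Z=[W[:,:,i] for i in range(3)]; ok=(d['depth']>0)&(X>.1)&(X<1.1)
    print('==',n)
    def rep(nm,m):
        k,l,st,c=cv2.connectedComponentsWithStats((m&ok).astype(np.uint8)); i=1+st[1:,4].argmax(); P=W[l==i]
        P=P[np.linalg.norm(P-np.median(P,0),axis=1)<.25]
        print(nm,len(P),'med',np.median(P,0).round(4),'mean',P.mean(0).round(4),*rect(P)); return P
    rep('tab',(S<70)&(V>140)&(Z>.105)&(Z<.135)&(X<.55)&(Y>.3))
    rep('mat',(H>50)&(H<75)&(S>120)&(V>80)&(Z<.02)&(abs(Y)<.3)&(X<.62))
    rep('plate',(H>17)&(H<30)&(S>160)&(Z>.028)&(Z<.052)&(Y<-.05))
    rep('base',(H>50)&(H<100)&(S>60)&(V<110)&(Z>.004)&(Z<.022)&(Y<-.05)&(Y>-.6)&(X>.3)&(X<.7))
    P=rep('chute',(Y<-.2)&(Y>-.62)&(X>.4)&(X<.6)&(Z>.12)&(Z<.36))
    bins=np.arange(-.58,-.22,.04)
    C=np.array([[P[(P[:,1]>b)&(P[:,1]<b+.04)][:,0].min(),P[(P[:,1]>b)&(P[:,1]<b+.04)][:,0].max(),b+.02] for b in bins if ((P[:,1]>b)&(P[:,1]<b+.04)).sum()>10])
    print((C*1000).round().tolist())
    rim=(H>100)&(H<125)&(S>120)&(abs(Z-.075)<.01)&(X<.56)&(Y>.2)&ok; print('rim',*rect(W[rim]),np.median(W[rim][:,2]))
E
python3 m2.py
```

```text
== top
tab 93 med [0.4388 0.4073 0.1199] mean [0.4391 0.4074 0.12  ] c [439.5 407.5] size [59.9 15.5] edge01 -70.6
mat 3533 med [0.4664 0.0964 0.0025] mean [0.4672 0.0961 0.0025] c [469.   96.2] size [196.9 215.2] edge01 -84.4
plate 1402 med [ 0.5022 -0.1798  0.0395] mean [ 0.5028 -0.1795  0.0395] c [ 504.2 -183.1] size [146.2 117.8] edge01 -3.4
base 1505 med [ 0.4451 -0.3799  0.0115] mean [ 0.4486 -0.3671  0.0115] c [ 458.5 -314.7] size [396.6  79.2] edge01 -2.5
chute 3248 med [ 0.4901 -0.3909  0.2568] mean [ 0.4903 -0.3872  0.2465] c [ 492.8 -373.5] size [316.9  71.2] edge01 -3.6
[[448.0, 520.0, -520.0], [450.0, 521.0, -480.0], [452.0, 525.0, -440.0], [455.0, 526.0, -400.0], [458.0, 529.0, -360.0], [460.0, 532.0, -320.0], [463.0, 533.0, -280.0], [465.0, 536.0, -240.0]]
rim c [462.7 343.7] size [121.3 151. ] edge01 -70.1 0.07412630377406018
== scene
tab 71 med [0.4403 0.4081 0.1203] mean [0.4407 0.4082 0.1202] c [440.2 408.1] size [60.3 14. ] edge01 -70.9
mat 2378 med [0.4729 0.0999 0.0026] mean [0.4718 0.0985 0.0025] c [470.   94.1] size [200.7 220.9] edge01 -84.1
plate 892 med [ 0.5066 -0.1846  0.0397] mean [ 0.5066 -0.1856  0.0398] c [ 505.3 -195.6] size [178.8 120.7] edge01 -3.9
base 991 med [ 0.5378 -0.3558  0.0118] mean [ 0.533  -0.334   0.0119] c [ 502.6 -308.6] size [422.3 144.3] edge01 -2.7
chute 1921 med [ 0.4968 -0.3757  0.2456] mean [ 0.4959 -0.3798  0.2406] c [ 493.4 -373.2] size [316.1  72.6] edge01 -3.3
[[450.0, 521.0, -520.0], [450.0, 523.0, -480.0], [453.0, 527.0, -440.0], [457.0, 528.0, -400.0], [458.0, 530.0, -360.0], [461.0, 533.0, -320.0], [463.0, 536.0, -280.0], [466.0, 537.0, -240.0]]
rim c [463.8 343.7] size [124.4 150.9] edge01 -71.0 0.07308449164956024
```

The measurements agree between the two views:

| Thing | Position (mm) | Yaw | Check |
|---|---|---|---|
| Tub | centre (463,344) | -70.4° | rim z 74, size 151 x 121 |
| Tab | (440,408), top z 120 | – | 68 mm from tub centre |
| Feeder | origin (505,-183.5) | -93.5° | plate z 40 |
| Mat | centre (469.5,95.5) | – | – |

Next is a helper that turns world waypoints into tool-frame rows.

```bash
cat > w.py <<'E'
import sys,json
from h import *
def wp(base,*P):
    "P: (x,y,z mm, psi deg); base likewise, commanded pose"
    c,s=np.cos(np.radians(base[3])),np.sin(np.radians(base[3]))
    for p in P:
        d=np.subtract(p,base); print(p,'->',np.round([c*d[0]+s*d[1],s*d[0]-c*d[1],-d[2],-d[3]],1).tolist())
def now():
    s=manip.sense(); p=s['tcp_pos']; print('clk',round(s['clock'],2),'F',np.round(s['force'],1),'w',s['grip_width'],'gf',s['grasp_force'],'rpy',np.degrees(s['orientation']).round(2),'tcp',np.round(np.array(p)*1000,1)); return [*np.array(p)*1000,np.degrees(s['orientation'][2])]
E
python3 - <<'E'
from w import *
b=now()
wp([297,-661,304,24.2],(350,-500,340,24),(365,-350,340,22),(430,-200,340,20),(470,0,340,19.6),(460,200,320,19.6),(440,408,260,19.6))
E
```

```text
clk 0.1 F [ 0.4  0.3 -0.2] w 0.08538450231432544 gf 0.0 rpy [-1.7988e+02  1.0000e-02  2.4170e+01] tcp [ 296.6 -660.9  302.8]
(350, -500, 340, 24) -> [114.3, -125.1, -36.0, 0.2]
(365, -350, 340, 22) -> [189.5, -255.8, -36.0, 2.2]
(430, -200, 340, 20) -> [310.3, -366.0, -36.0, 4.2]
(470, 0, 340, 19.6) -> [428.8, -532.0, -36.0, 4.6]
(460, 200, 320, 19.6) -> [501.6, -718.5, -16.0, 4.6]
(440, 408, 260, 19.6) -> [568.6, -916.4, 44.0, 4.6]
```

```bash
python3 -m creep '[15,-16,-8,0, 45,-49,-20,0, 80,-87,-36,0, 114,-125,-36,0, 133,-158,-36,1, 152,-190,-36,1, 171,-223,-36,2, 190,-256,-36,2, 220,-284,-36,3, 250,-311,-36,4, 280,-339,-36,4, 310,-366,-36,4.2, 340,-408,-36,4.6, 370,-450,-36,4.6, 400,-492,-36,4.6, 429,-532,-36,4.6, 429,-532,-36,4.6]' 0
```

```text
clock: 1.8
tcp_pos: [0.4714, 0.0068, 0.3402]
orientation: [-3.139, -0.003, 0.353]
force: [-0.1, -0.7, 0.3]
grip_width: 0.0854
grasp_force: 0.0
```

Run:
```python
from w import *
b=now()
wp([471,4,340,19.8],(460,200,300,19.6),(440,408,230,19.6))
```

```text
clk 1.8 F [-0.1 -0.7  0.3] w 0.08536811222993379 gf 0.0 rpy [-1.7984e+02 -1.7000e-01  2.0230e+01] tcp [471.4   6.8 340.2]
(460, 200, 300, 19.6) -> [56.0, -188.1, 40.0, 0.2]
(440, 408, 230, 19.6) -> [107.7, -390.6, 110.0, 0.2]
```

```bash
python3 -m creep '[6,-20,4,0, 17,-60,12,0, 30,-100,22,0, 43,-145,32,0, 56,-188,40,0, 67,-230,55,0, 78,-270,70,0, 89,-312,85,0, 98,-350,97,0, 104,-376,105,0.2, 107,-388,109,0.2, 108,-391,110,0.2, 108,-391,110,0.2, 108,-391,110,0.2]'
python3 - <<'E'
from w import *
b=now(); d=grab('wrist'); cv2.imwrite('pics/w1.png',cv2.resize(d['image'][:,:,::-1],(800,600))); print(d['extrinsics'].round(3).tolist(),d['fx'],d['cx'],d['cy'])
E
```

```text
clock: 3.2
tcp_pos: [0.4421, 0.4019, 0.2302]
orientation: [3.14, 0.0, 0.335]
force: [-0.2, -0.5, -0.4]
grip_width: 0.0855
grasp_force: 0.0
clk 3.2 F [-0.2 -0.5 -0.4] w 0.0854948971603905 gf 0.0 rpy [1.7991e+02 1.0000e-02 1.9210e+01] tcp [442.1 401.9 230.2]
[[0.329, -0.944, 0.002, 0.234], [0.908, 0.316, -0.274, -0.515], [0.258, 0.092, 0.962, -0.458], [0.0, 0.0, 0.0, 1.0]] 297.3186396354542 255.46312665811072 191.6510645577459
```

View pics/w1.png

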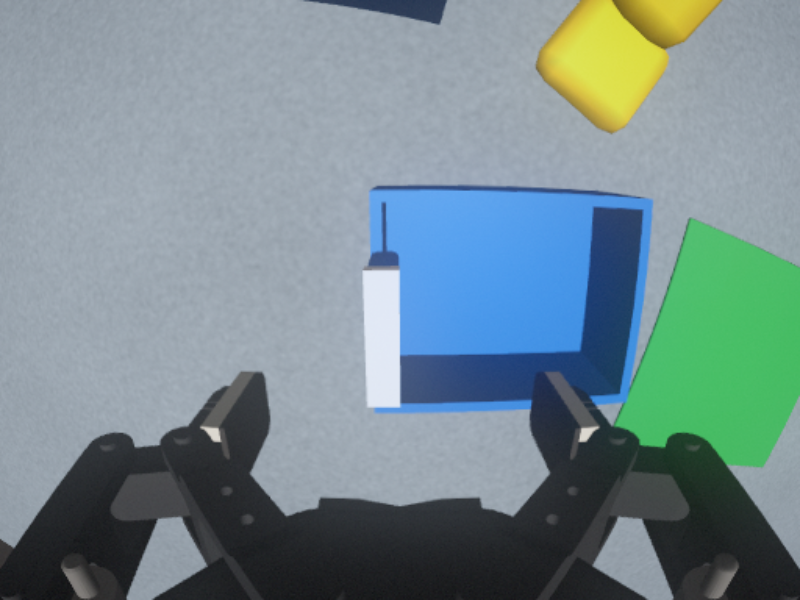

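The wrist view shows the white tab top at (382,337), between the open fingers at (240,400) and (560,400), with the edges parallel to the pads. I'll cast the tab's ray onto z = 0.12 and compare it with the earlier fix.

```bash
cat >> w.py <<'E'
def wray(d,uv,z):
    uv=np.asarray(uv,float).reshape(-1,2); K=np.array([[d['fx'],0,d['cx']],[0,d['fy'],d['cy']],[0,0,1]])
    q=cv2.fisheye.undistortPoints(uv[:,None],K,np.zeros(4))[:,0]
    r=np.c_[q[:,0],-q[:,1],-np.ones(len(q))]; E=d['extrinsics']; o=-E[:3,:3].T@E[:3,3]; r=r@E[:3,:3]
    return o+r*((z-o[2])/r[:,2])[:,None]
def white(d,Z=.12):
    hsv=cv2.cvtColor(d['image'],cv2.COLOR_RGB2HSV); m=((hsv[:,:,1]<45)&(hsv[:,:,2]>205)).astype(np.uint8)
    k,l,st,c=cv2.connectedComponentsWithStats(m); i=1+st[1:,4].argmax(); v,u=np.where(l==i)
    P=wray(d,np.c_[u,v],Z)*1000; r=cv2.minAreaRect(P[:,:2].astype(np.float32)); print('tab',c[i].round(),len(u),'rect',np.round(r[0],1),np.round(r[1],1),round(r[2],1),'depth',np.median(d['depth'][l==i])); return r
E
python3 - <<'E'
from w import *
d=load('wrist'); r=white(d); b=now(); wp([442,402,230,19.2],(440,408,230,19.6),(r[0][0],r[0][1],151,19.6))
E
```

```text
tab [244. 216.] 1959 rect [440.8 409.5] [60.7 14.4] 19.4 depth 0.19068097
clk 3.25 F [ 0.7 -0.   0.5] w 0.08525658938266752 gf 0.0 rpy [ 1.7992e+02 -1.0000e-02  1.9210e+01] tcp [442.2 402.  230.3]
(440, 408, 230, 19.6) -> [0.1, -6.3, -0.0, -0.4]
(440.7890319824219, 409.5328369140625, 151, 19.6) -> [1.3, -7.5, 79.0, -0.4]
```

```bash
python3 -m creep '[1,-7,10,-0.3, 1,-7,35,-0.3, 1,-7,60,-0.3, 1,-7,75,-0.3, 1,-7,80,-0.3, 1,-7,80,-0.3]' && python3 -m creep '[0,0,0,0, 0,0,0,0, 0,0,0,0, 0,0,0,0, 0,0,0,0, 0,0,0,0, 0,0,0,0, 0,0,0,0]' 1
python3 - <<'E'
from w import *
now()
E
```

```text
clock: 3.85
tcp_pos: [0.4397, 0.4108, 0.1492]
orientation: [3.141, 0.001, 0.343]
force: [-0.2, 0.2, 0.2]
grip_width: 0.0856
grasp_force: 0.0
clock: 4.65
tcp_pos: [0.4403, 0.4106, 0.1504]
orientation: [3.141, -0.0, 0.343]
force: [0.8, -2.4, 5.7]
grip_width: 0.0131
grasp_force: 60.2
clk 4.65 F [ 0.8 -2.4  5.7] w 0.013081113109042393 gf 60.17966866493225 rpy [ 1.7995e+02 -2.0000e-02  1.9640e+01] tcp [440.3 410.6 150.4]
```

```bash
python3 - <<'E'
from w import *
wp([440.3,410.6,150.4,19.6],(440,410,250,19.6),(450,250,250,10),(520,64,205,-3.5))
E
python3 -m creep '[0,0,-5,0, 0,0,-20,0, 0,0,-45,0, 0,0,-70,0, 0,0,-90,0, 0,0,-99,0, 0,0,-100,0, 0,0,-100,0]'
```

```text
(440, 410, 250, 19.6) -> [-0.5, 0.5, -99.6, -0.0]
(450, 250, 250, 10) -> [-44.7, 154.5, -99.6, 9.6]
(520, 64, 205, -3.5) -> [-41.2, 353.3, -54.6, 23.1]
clock: 5.45
tcp_pos: [0.4394, 0.4108, 0.2496]
orientation: [3.141, 0.001, 0.343]
force: [0.5, -0.1, -1.9]
grip_width: 0.0136
grasp_force: 59.3
```

Run:
```python
from w import *
b=now(); d=grab('wrist'); s=grab('scene')
a=cv2.resize(s['image'][180:340,260:420,::-1],(400,400)); cv2.imwrite('pics/w2.png',np.hstack([a,cv2.resize(d['image'][:,:,::-1],(400,300))[:,:].copy() if 0 else cv2.copyMakeBorder(cv2.resize(d['image'][:,:,::-1],(400,300)),0,100,0,0,0)]))
W=cloud(s);hsv=cv2.cvtColor(s['image'],cv2.COLOR_RGB2HSV);m=(hsv[:,:,0]>100)&(hsv[:,:,0]<125)&(hsv[:,:,1]>120)&(s['depth']>0)&(W[:,:,0]<.58)&(W[:,:,1]>.2)&(W[:,:,0]>.3)
P=W[m];
# fit rim plane: top band
R=P[P[:,2]>.155]; print(len(P),np.percentile(P[:,2],[2,50,98]))
A=np.c_[R[:,:2],np.ones(len(R))]; k=np.ones(len(R),bool)
for _ in range(6):
    c=np.linalg.lstsq(A[k],R[k,2],rcond=None)[0]; e=R[:,2]-A@c; k=abs(e)<max(.004,1.5*e[k].std())
print('rim plane slopes deg',np.degrees(c[:2]),k.sum(), 'z at ctr',c@[.463,.344,1])
```

```text
clk 5.45 F [ 0.5 -0.1 -1.9] w 0.013593962641477482 gf 59.265655875205994 rpy [1.7999e+02 4.0000e-02 1.9680e+01] tcp [439.4 410.8 249.6]
1536 [0.1001012  0.11198605 0.19923976]
rim plane slopes deg [-0.63747152 -0.43706794] 200 z at ctr 0.17238576463319594
```

View pics/w2.png

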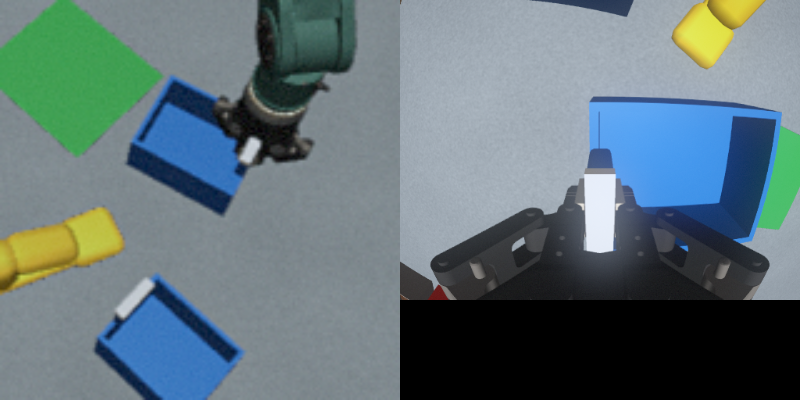

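The tub hangs level in the gripper (rim slope about 0.6°). The left half shows it held by its tab at (250,150), and the wrist half shows the tab between the pads at (600,210). Now I carry it to a point in front of the plate.

```bash
python3 -m creep '[-4,15,0,1, -13,45,0,3, -22,77,0,5, -31,108,0,7, -39,135,0,9, -45,160,0,11, -46,190,0,13, -46,220,8,15, -45,250,16,17, -44,280,24,19, -43,310,34,21, -42,335,41,22.5, -41,348,44,23.1, -41,353,45,23.1, -41,353,45,23.1, -41,353,45,23.1]'
python3 - <<'E'
from w import *
b=now(); s=grab('top'); W=cloud(s);hsv=cv2.cvtColor(s['image'],cv2.COLOR_RGB2HSV);m=(hsv[:,:,0]>100)&(hsv[:,:,0]<125)&(hsv[:,:,1]>120)&(s['depth']>0)&(W[:,:,0]<.62)&(W[:,:,1]<.2)&(W[:,:,0]>.3)
P=W[m]; R=P[abs(P[:,2]-.126)<.012]; r=cv2.minAreaRect((R[:,:2]*1000).astype(np.float32)); print(len(R),np.median(R[:,2]),r)
d=grab('wrist'); cv2.imwrite('pics/w3.png',np.hstack([s['image'][:,:,::-1][130:330,150:400],cv2.resize(d['image'],(267,200))[:,:,::-1]]))
E
```

```text
clock: 7.15
tcp_pos: [0.5197, 0.0663, 0.2051]
orientation: [-3.141, 0.0, -0.058]
force: [0.1, 0.2, -2.0]
grip_width: 0.0133
grasp_force: 59.2
clk 7.15 F [ 0.1  0.2 -2. ] w 0.013346389441548088 gf 59.202101826667786 rpy [-1.7994e+02  1.0000e-02 -3.3200e+00] tcp [519.7  66.3 205.1]
104 0.1293352715261551 ((522.512451171875, 0.682403564453125), (77.98108673095703, 178.42413330078125), 21.587081909179688)
```

View pics/w3.png

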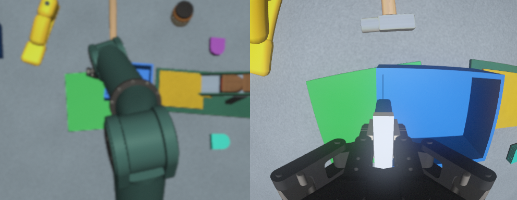

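The top view is mostly blocked by the arm, but the wrist view at (440,110) shows the tub level and pointing at the plate, with the hammer well clear. I advance 120 mm and measure from close by.

```bash
python3 -m creep '[0,15,0,0, 0,40,0,0, 0,70,0,0, 0,95,0,0, 0,113,0,0, 0,120,0,0, 0,120,0,0, 0,120,0,0]'
python3 - <<'E'
from w import *
b=now(); d=grab('wrist'); s=grab('scene')
cv2.imwrite('pics/w4.png',np.hstack([cv2.resize(s['image'][70:230,170:330,::-1],(390,390)),cv2.resize(d['image'],(520,390))[:,:,::-1][:,110:]]))
E
```

```text
clock: 8.05
tcp_pos: [0.5129, -0.054, 0.205]
orientation: [-3.141, -0.0, -0.059]
force: [-0.5, 0.0, -2.6]
grip_width: 0.0132
grasp_force: 59.3
clk 8.05 F [-0.5  0.  -2.6] w 0.013232384674136783 gf 59.31792676448822 rpy [-1.7996e+02 -1.0000e-02 -3.3700e+00] tcp [512.9 -54.  205. ]
```

View pics/w4.png

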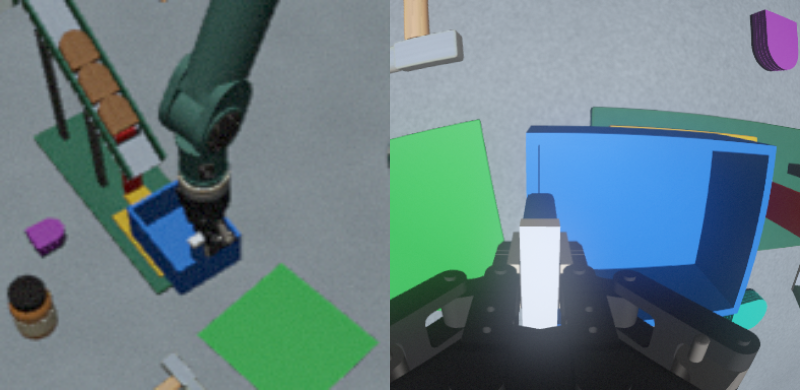

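The tub is just short of the lip: its front wall is at (165,190) in the left half, below the chute lip at (145,165). I'll fit the rim rectangle and compare it with the feeder axis.

Run:
```python
from w import *
s=load('scene'); W=cloud(s);hsv=cv2.cvtColor(s['image'],cv2.COLOR_RGB2HSV);m=(hsv[:,:,0]>100)&(hsv[:,:,0]<125)&(hsv[:,:,1]>120)&(s['depth']>0)&(W[:,:,0]<.62)&(W[:,:,1]<.05)&(W[:,:,0]>.3)&(W[:,:,1]>-.35)
P=W[m]; R=P[abs(P[:,2]-.128)<.007]; r=cv2.minAreaRect((R[:,:2]*1000).astype(np.float32)); print(len(R),np.median(R[:,2]),r)
O=np.array([504.7,-183.5]); a=np.radians(-93.5); f=np.array([np.cos(a),np.sin(a)]); g=np.array([-f[1],f[0]])
for lo,hi in ((.118,.124),(.122,.128),(.126,.132),(.130,.136)):print(lo,((P[:,2]>lo)&(P[:,2]<hi)).sum())
q=R[:,:2]*1000-O; u,v=q@f,q@g; print('feeder u range',np.percentile(u,[1,99]),'v range',np.percentile(v,[1,99]))
c=np.array(r[0])-O; print('ctr u,v',c@f,c@g)
t=np.array([512.9,-54.])-O; print('tcp u,v',t@f,t@g)
for b in np.arange(-110,20,20):
  k=abs(u-b)<10
  if k.sum()>5: print(b,v[k].min().round(),v[k].max().round())
# heels
m=(hsv[:,:,0]>5)&(hsv[:,:,0]<17)&(hsv[:,:,1]>80)&(W[:,:,2]>.15)&(abs(W[:,:,1]+.37)<.15)&(s['depth']>0); q=W[m][:,:2]*1000-O; print('heels v range',np.percentile(q@g,[1,99]))
```

```text
167 0.12756478757028056 ((509.96881103515625, -119.0210952758789), (161.01185607910156, 121.965087890625), 86.69451904296875)
0.118 52
0.122 81
0.126 92
0.13 47
feeder u range [-138.96944802   15.28666296] v range [-58.90294718  61.66652867]
ctr u,v -64.6802917880548 1.3226406762838328
tcp u,v -129.7590544198176 0.2789194772953447
-110 -60.0 61.0
-90 55.0 62.0
-70 53.0 61.0
-50 54.0 60.0
-30 53.0 61.0
-10 54.0 60.0
10 -35.0 58.0
heels v range [-23.32331815  25.57704035]
```

Tub centre is at u≈-62 mm, v≈+1 mm with the rim at 127 mm, 18 mm below the lip, and it is aligned. I advance 62 mm, then lower.

```bash
python3 -m creep '[0,8,0,0, 0,22,0,0, 0,40,0,0, 0,54,0,0, 0,61,0,0, 0,62,0,0, 0,62,0,0, 0,62,0,0]' && python3 -m creep '[0,0,5,0, 0,0,10,0, 0,0,13,0, 0,0,16,0, 0,0,19,0, 0,0,22,0, 0,0,22,0]'
```

```text
clock: 8.95
tcp_pos: [0.5092, -0.116, 0.2049]
orientation: [-3.141, 0.0, -0.059]
force: [-0.1, 0.4, -2.2]
grip_width: 0.0131
grasp_force: 59.3
clock: 9.65
tcp_pos: [0.5088, -0.1165, 0.1833]
orientation: [-3.142, 0.001, -0.06]
force: [-2.8, 1.2, 8.1]
grip_width: 0.0134
grasp_force: 60.8
```

```bash
python3 -m creep '[0,0,3,0, 0,0,6,0, 0,0,8,0, 0,0,10,0, 0,0,10,0]' ; python3 -m creep '[0,0,2,0, 0,0,2,0, 0,0,2,0]'
```

```text
clock: 10.15
tcp_pos: [0.5089, -0.1165, 0.1738]
orientation: [3.141, 0.001, -0.06]
force: [-4.2, 1.1, 12.0]
grip_width: 0.0133
grasp_force: 61.2
clock: 10.45
tcp_pos: [0.509, -0.1167, 0.1724]
orientation: [3.141, 0.0, -0.06]
force: [-4.5, 1.2, 14.5]
grip_width: 0.0132
grasp_force: 65.4
```

```bash
python3 -m creep '[0,0,1,0, 0,0,1,0, 0,0,2,0, 0,0,2,0, 0,0,2,0, 0,0,2,0]'
python3 - <<'E'
from w import *
now(); s=grab('scene'); d=grab('wrist')
cv2.imwrite('pics/w5.png',np.hstack([cv2.resize(s['image'][70:200,170:300,::-1],(390,390)),cv2.resize(d['image'],(520,390))[:,:,::-1][:,110:]]))
E
```

```text
clock: 11.05
tcp_pos: [0.5091, -0.1166, 0.1723]
orientation: [3.141, -0.0, -0.06]
force: [-7.4, 2.7, 31.4]
grip_width: 0.0134
grasp_force: 68.0
clk 11.05 F [-7.4  2.7 31.4] w 0.013433995228076624 gf 68.04795026779175 rpy [179.94  -0.    -3.44] tcp [ 509.1 -116.6  172.3]
```

View pics/w5.png

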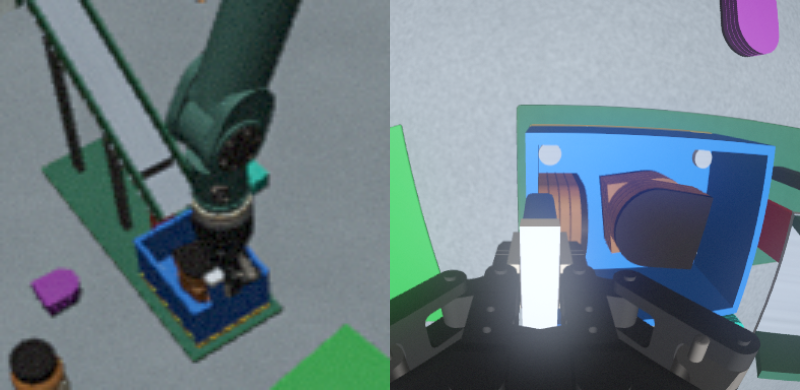

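The plate is on its stop: travel stalled and force rose to 31 N. The chute is empty at (95,90) in the left half. The right half shows blocks in the tub at (560,215), (655,220) and one underneath at (640,190). I'll check their count and heights by depth before leaving.

Run:
```python
from w import *
d=load('wrist'); v,u=np.mgrid[0:384,0:512]; K=np.array([[d['fx'],0,d['cx']],[0,d['fy'],d['cy']],[0,0,1]])
q=cv2.fisheye.undistortPoints(np.c_[u.ravel(),v.ravel()].astype(float)[:,None],K,np.zeros(4))[:,0]
z=d['depth'].ravel()[:,None]; E=d['extrinsics']; W=((np.c_[q[:,0],-q[:,1],-np.ones(len(q))]*z)-E[:3,3])@E[:3,:3]; W=W.reshape(384,512,3)
im=d['image']; hsv=cv2.cvtColor(im,cv2.COLOR_RGB2HSV)
# picture coords: crop x-> (X-390+110)*512/520, y*384/390
for X,Y in((560,200),(570,240),(640,190),(620,215),(640,240),(690,215),(670,260),(640,195),(550,155),(703,157),(600,260),(600,160)):
    i,j=int(Y*384/390),int((X-280)*512/520); print((X,Y),im[i,j],W[i,j].round(3))
cv2.imwrite('pics/w6.png',cv2.resize(im[110:330,250:500,::-1],(750,660))[:600])
```

```text
(560, 200) [127 105 121] [ 0.529 -0.128  0.077]
(570, 240) [143 124 132] [ 0.509 -0.133  0.088]
(640, 190) [ 88  71 108] [ 0.532 -0.176  0.077]
(620, 215) [43 51 96] [ 0.519 -0.163  0.082]
(640, 240) [61 59 83] [ 0.502 -0.176  0.082]
(690, 215) [56 58 80] [ 0.516 -0.208  0.083]
(670, 260) [55 51 61] [ 0.486 -0.198  0.083]
(640, 195) [ 63  66 108] [ 0.531 -0.174  0.083]
(550, 155) [198 211 231] [ 0.549 -0.125  0.032]
(703, 157) [194 207 226] [ 0.543 -0.244  0.033]
(600, 260) [ 90 166 248] [ 0.46  -0.163  0.026]
(600, 160) [ 96 176 255] [ 0.542 -0.162  0.027]
```

View pics/w6.png

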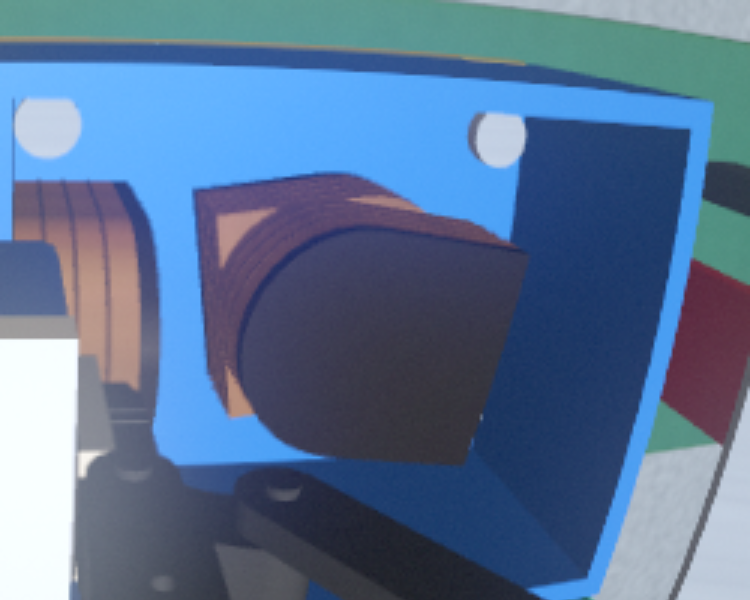

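All three blocks are inside and below the rim (rim 97 mm, highest block about 88 mm). One stands on edge by the tab at (85,290); the other two are stacked at (290,200) and (370,340). I let the plate rise while staying under the lip, then back out along -x.

```bash
python3 -m creep '[0,0,-5,0, 0,0,-10,0, 0,0,-15,0, 0,0,-20,0, 0,0,-24,0, 0,0,-28,0, 0,0,-29,0, 0,0,-29,0]' && python3 -m creep '[0,-5,0,0, 0,-15,0,0, 0,-30,0,0, 0,-48,0,0, 0,-68,0,0, 0,-88,0,0, 0,-108,-4,0, 0,-125,-10,0, 0,-136,-15,0, 0,-140,-17,0, 0,-140,-17,0, 0,-140,-17,0]'
python3 - <<'E'
from w import *
b=now(); wp(b,(462.7,163.2,b[2],5.7),(462.7,163.2,156,5.7))
E
```

```text
clock: 11.95
tcp_pos: [0.509, -0.1168, 0.1976]
orientation: [-3.141, 0.001, -0.06]
force: [-0.3, -0.2, -4.1]
grip_width: 0.0136
grasp_force: 62.9
clock: 13.15
tcp_pos: [0.5172, 0.022, 0.2147]
orientation: [3.141, 0.001, -0.061]
force: [0.5, -0.4, -3.9]
grip_width: 0.0131
grasp_force: 62.9
clk 13.15 F [ 0.5 -0.4 -3.9] w 0.013054903540893547 gf 62.85242557525635 rpy [ 1.7995e+02  4.0000e-02 -3.5000e+00] tcp [517.2  22.  214.7]
(462.7, 163.2, np.float64(214.70077254537003), 5.7) -> [-63.0, -137.6, -0.0, -9.2]
(462.7, 163.2, 156, 5.7) -> [-63.0, -137.6, 58.7, -9.2]
```

The tub carries about 4 N, which matches tub plus three blocks. Now over to the mat.

```bash
python3 -m creep '[-4,-9,0,-1, -12,-27,0,-2, -23,-51,0,-4, -34,-75,0,-6, -45,-99,0,-8, -54,-119,0,-9, -60,-132,5,-9.2, -63,-137,15,-9.2, -63,-138,25,-9.2, -63,-138,35,-9.2, -63,-138,45,-9.2, -63,-138,50,-9.2, -63,-138,50,-9.2, -63,-138,50,-9.2]'
python3 - <<'E'
from w import *
b=now()
for n in('scene','top'):
    s=grab(n); W=cloud(s);hsv=cv2.cvtColor(s['image'],cv2.COLOR_RGB2HSV);m=(hsv[:,:,0]>100)&(hsv[:,:,0]<125)&(hsv[:,:,1]>120)&(s['depth']>0)&(W[:,:,0]<.6)&(abs(W[:,:,1]-.1)<.15)&(W[:,:,0]>.3)
    R=W[m]; z=np.percentile(R[:,2],95);R=R[abs(R[:,2]-.088)<.008]; print(n,len(R),np.median(R[:,2]),cv2.minAreaRect((R[:,:2]*1000).astype(np.float32)))
E
```

```text
clock: 14.55
tcp_pos: [0.4631, 0.1642, 0.1648]
orientation: [3.141, 0.0, 0.1]
force: [0.4, -0.5, -4.1]
grip_width: 0.0132
grasp_force: 62.9
clk 14.55 F [ 0.4 -0.5 -4.1] w 0.01317628869918704 gf 62.85580515861511 rpy [1.7999e+02 1.0000e-02 5.7300e+00] tcp [463.1 164.2 164.8]
scene 194 0.08692789393693603 ((472.7601013183594, 96.89099884033203), (119.5035629272461, 153.2017822265625), 3.4043571949005127)
top 73 0.08824604252701386 ((504.2123718261719, 49.250457763671875), (129.29689025878906, 63.91447448730469), 48.0359992980957)
```

Centre measures about (472,97) against the mat's (469.5,95.5). I lower until contact.

```bash
python3 -m creep '[-2,0,3,0, -2,0,6,0, -2,0,8,0, -2,0,9,0, -2,0,9,0]'; python3 -m creep '[0,0,1,0, 0,0,2,0, 0,0,2,0, 0,0,2,0]'
```

```text
clock: 15.15
tcp_pos: [0.4609, 0.1643, 0.1557]
orientation: [3.141, 0.0, 0.101]
force: [-0.2, -0.3, -3.6]
grip_width: 0.013
grasp_force: 62.8
clock: 15.55
tcp_pos: [0.461, 0.1643, 0.1539]
orientation: [-3.142, -0.0, 0.101]
force: [0.0, 0.0, -4.0]
grip_width: 0.0132
grasp_force: 62.8
```

```bash
python3 -m creep '[0,0,1,0, 0,0,1,0, 0,0,2,0, 0,0,2,0, 0,0,2,0]'
```

```text
clock: 16.05
tcp_pos: [0.461, 0.1645, 0.1535]
orientation: [3.142, -0.001, 0.101]
force: [-2.6, 0.7, 14.4]
grip_width: 0.0137
grasp_force: 65.6
```

```bash
python3 -m creep '[0,0,-1,0, 0,0,-1,0]'; python3 -m creep '[0,0,0,0, 0,0,0,0, 0,0,0,0, 0,0,0,0, 0,0,0,0, 0,0,0,0, 0,0,0,0]' 0.4 && python3 -m creep '[0,0,-5,0, 0,0,-20,0, 0,0,-50,0, 0,0,-85,0, 0,0,-120,0, 0,0,-140,0, 0,0,-150,0, 0,0,-150,0]' && python3 -m creep '[-10,-15,0,0, -10,-50,0,0, -10,-90,0,0, -10,-130,0,0, -10,-170,0,0, -10,-195,0,0, -10,-200,0,0, -10,-200,0,0]'
python3 - <<'E'
from w import *
b=now()
for n in('scene','top'):
    s=grab(n); W=cloud(s);hsv=cv2.cvtColor(s['image'],cv2.COLOR_RGB2HSV);m=(hsv[:,:,0]>100)&(hsv[:,:,0]<125)&(hsv[:,:,1]>120)&(s['depth']>0)&(W[:,:,0]<.6)&(abs(W[:,:,1]-.1)<.13)&(W[:,:,0]>.3)
    R=W[m];R=R[abs(R[:,2]-.078)<.007]; print(n,len(R),np.median(R[:,2]),cv2.minAreaRect((R[:,:2]*1000).astype(np.float32)))
a,t=load('scene'),load('top'); cv2.imwrite('pics/f.png',np.hstack([cv2.resize(a['image'][80:330,170:370,::-1],(400,500)),cv2.resize(t['image'][80:330,130:330,::-1],(400,500))]))
E
```

```text
clock: 16.25
tcp_pos: [0.461, 0.1645, 0.1535]
orientation: [-3.141, -0.001, 0.101]
force: [-1.5, 0.3, 7.6]
grip_width: 0.0133
grasp_force: 64.6
clock: 16.95
tcp_pos: [0.4609, 0.1643, 0.1528]
orientation: [3.142, 0.0, 0.101]
force: [-0.0, -1.5, 0.8]
grip_width: 0.0511
grasp_force: 0.0
clock: 17.75
tcp_pos: [0.4613, 0.1644, 0.3041]
orientation: [-3.141, -0.003, 0.1]
force: [0.5, -0.1, -0.3]
grip_width: 0.0512
grasp_force: 0.0
clock: 18.55
tcp_pos: [0.43, 0.3623, 0.3013]
orientation: [3.14, 0.003, 0.103]
force: [0.5, 0.4, 0.2]
grip_width: 0.0514
grasp_force: 0.0
clk 18.55 F [0.5 0.4 0.2] w 0.051402474697714355 gf 0.0 rpy [1.7989e+02 1.5000e-01 5.8700e+00] tcp [430.  362.3 301.3]
scene 227 0.07658658894155858 ((467.252197265625, 97.35931396484375), (122.98076629638672, 150.40097045898438), 5.327939033508301)
top 210 0.07734459762103936 ((465.90826416015625, 96.6433334350586), (118.96905517578125, 146.204345703125), 5.8050665855407715)
```

View pics/f.png

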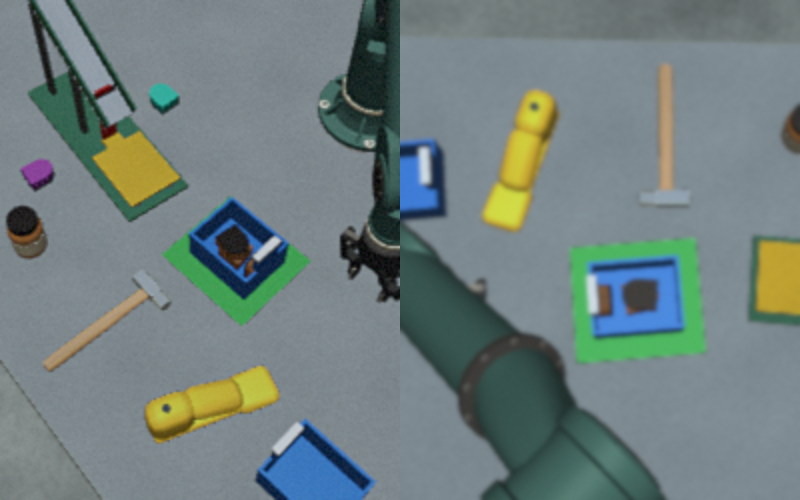

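The filled tub stands upright in the middle of the mat, at (238,245) in the left half and (637,297) in the right, within about 4 mm of centre. The blocks are inside, the bystanders have not moved, and the gripper is clear.

```bash
python3 -c "
from bench import manip; print(manip.finish_job())"
```

```text
the job is handed in; nothing more can be done
None
```

The job is done and handed in at about 18.6 s: the blue tub holds all three heel blocks and stands upright within about 4 mm of the green mat's centre, with the gripper clear and the last, hammer and jar left where they were.

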